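# Measure a spectacle lens in the box gauge

### The job

Measure the width of the edged spectacle lens that lies on the box gauge, working with the fingertips: push it flat against the long ledge where it lies, then slide it along the ledge, keeping it against the ledge all the way, fully home into the corner at the fixed stop. Only then push the sliding jaw up until it touches the lens, and leave lens and jaw so. The lens is only pushed or dragged on the plate, never lifted or tipped up, and the other things on the bench stay where they are.

Things in the scene. Friction and masses are not known exactly. Their poses are not given: they have to be found in the camera images.
- gauge: box gauge, fixed: white plate 120 x 290 mm on a rubber foot, top face 10 mm above the bench; origin under its centre, axes as the corner's. Ledge: straight aluminium bar along the plate's side near the robot, 10 mm wide, 8 mm high above the plate. Fixed stop: aluminium bar square to it at the left end (+y), 14 mm wide, 8 mm high, 85 mm long
- corner (a point): inner corner of the gauge, where the inner faces of ledge and fixed stop meet, at the plate's top face. x runs from the ledge out across the plate (away from the robot), y along the ledge toward and past the stop, z up: ledge face at x = 0, stop face at y = 0; the open plate reaches to x = 105 mm and y = -270 mm
- lens_mid (a point): centre, half-way up, of the edged lens: loose, dark brown, rectangle with round corners (radius 10 mm), 36 mm along its x, 52 mm along its y, 7 mm thick at the edge, 8.4 mm mid-dome, 18 g. Lies flat on the plate, axes within 26 deg of the corner's, 42 to 60 mm from ledge, 90 to 115 mm from stop. Home, long side on ledge and short side on stop, its centre is 18 mm from ledge, 26 mm from stop
- jaw (a joint): opening of the sliding jaw in m: distance from the fixed stop's face to the jaw's measuring face (0.052 when it touches the lens lying home). It starts wide open at 0.205 to 0.225 and closes as it is pushed toward the stop; it slides stiffly (about 1.2 N) and stays where it is left
- jaw_face (a point): middle of the jaw's measuring face, 5 mm above the plate, axes as the corner's. The jaw is a steel bar across the plate from the ledge to 78 mm out, top 10 mm above the plate, 12 mm wide: its back, where it is pushed, is 12 mm to -y of this face. On the ledge it has a carriage 34 mm long, top 14.5 mm above the plate, with a thumb post
- jaw_post (a point): top of the jaw's thumb post, an upright dark steel pin 11 mm in diameter on the carriage over the ledge, 29.5 mm above the plate, 22 mm to -y of the measuring face, 5 mm behind the ledge's face; axes as the corner's
- blank: uncut round lens blank lying on the bench beyond the gauge, same brown tint, 65 mm diameter, 9.5 mm thick, origin at the centre of its underside; to be left alone
- frame: gold wire spectacle frame without lenses standing open on the bench beyond the gauge, 136 mm wide, 39 mm high, temples 138 mm long along its +x, origin under the middle of its front; to be left alone
- screwdriver: screwdriver, 140 mm long, lying along its x on the bench between robot and gauge, origin under its middle; to be left alone
- cleaner: bottle of lens cleaner, 38 mm diameter, 105 mm high, standing on the bench left of the gauge, origin at the centre of its underside; to be left alone

How it is judged:
On the way, in this order (a step that is already met when the one before it is completed fails the run):
1. the lens lies flat against the ledge, still well short of the corner (x of lens_mid in the frame of corner below 0.0205 m and angle between the x axis of lens_mid and the x axis of corner, either way round below 0.08 rad and y of lens_mid in the frame of corner below -0.07 m), for 0.1 s.
2. the lens is home in the corner while the jaw still stands well open (x of lens_mid in the frame of corner below 0.0205 m and y of lens_mid in the frame of corner above -0.0285 m and angle between the x axis of lens_mid and the x axis of corner, either way round below 0.07 rad and value of joint jaw above 0.15 m), for 0.1 s.
At the end, for the whole second after the job is handed in: the lens lies flat in the corner, its sides within 2.5 mm of ledge and stop and parallel to them within 4 degrees, and the jaw stands within 2.5 mm of touching it (opening 49.5 to 54.5 mm) (x of lens_mid in the frame of corner between 0.0155 and 0.0205 m and y of lens_mid in the frame of corner between -0.0285 and -0.0235 m and angle between the x axis of lens_mid and the x axis of corner, either way round below 0.07 rad and z of lens_mid in the frame of corner below 0.0055 m and angle between lens_mid's own z axis and vertical below 0.08 rad and value of joint jaw between 0.0495 and 0.0545 m).
It fails at once if the lens is lifted more than 6 mm off the plate or tipped up (z of lens_mid in the frame of corner above 0.0095 m or angle between lens_mid's own z axis and vertical above 0.25 rad).
It fails at once if the lens leaves the ledge by more than 6 mm on the last 40 mm of its way to the stop (y of lens_mid in the frame of corner above -0.065 m and x of lens_mid in the frame of corner above 0.024 m).
It fails at once if another thing on the bench is moved by more than 15 mm (distance of any of blank, frame, screwdriver, cleaner from where it was at the start of the episode above 0.015 m).
It also fails if it takes over 69 s, if anything falls off the work surface, if the arm or the gripper's body presses on something with over 40 N, if the wrist force passes 120 N, or if a joint passes its speed limit or range.

### The arm

A 6-joint arm with a two-finger parallel gripper is mounted at the origin on the work surface. World frame = base frame: x ahead of the robot, y to its left, z up, the work surface at z = 0. Lengths are in m, angles in rad, forces in N, time in s.
With the tool pointing down it reaches from about 0.3 to 0.775 m from the base axis. Payload 14.6 kg.
Tool frame: the origin (TCP) lies midway between the tips of the shut fingers; the grasp point (between the pads) lies ctrl.tcp_to_grasp behind it (ctrl.tcp_to_grasp is the distance from the TCP to the grasp point, in m); z points along the fingers, y is the line along which they close (so a half turn about z gives the same grasp; the last joint's range is limited). The gripper opens to 85 mm and grips with 20 to 120 N. Pads are 22 mm wide; open, the fingers measure 114 mm over their backs; the gripper's body (76 mm by 85 mm) begins 54 mm behind the grasp point. The pads swing forward as they close: fully open they stand 13 mm farther back than shut.
Start: joints at [-1.227, 0.3, 1.521, -0, 1.321, -0.067], TCP at [0.22, -0.504, 0.231] pointing down, gripper open.
Joint ranges: [-3.03, 3.03], [-0.79, 2.21], [0.23, 2.52], [-1.04, 4.18], [0, 3.07], [-2.55, 2.55]. Speed limits (rad/s): [2.22, 2.22, 2.57, 3.14, 3.14, 3.14].

### API

Orientations are given as [roll, pitch, yaw] about the fixed x, y, z axes, in that order (R = Rz(yaw) Ry(pitch) Rx(roll)).
In Python, from workcell import ctrl gives the robot as it stands.
- The arm moves only by the tool step_arm, never from a script. Its argument "motion" is a list of rows, each a list of 7 numbers: the closure, from 0 (fully open) to 1 (shut), then the shift along the tool's x, y, z in units of 20 cm (1.0 is 20 cm), then the turn, a rotation vector about the tool's x, y, z in units of 1.5 rad (1.0 is 1.5 rad). In form: [[claw, dx, dy, dz, ax, ay, az], ...]. A call has exactly 10 rows; each row shifts and turns the commanded pose from where the row before left it, along the tool's axes as they then stand; what a row does not reach is not made up. A row lasts 1/8 s, in which the tool goes at most 62.5 mm and 10.7 degrees, less where a joint would pass 70% of its speed; a pose out of reach is approached as far as the arm can. A call with a number of a shift or a turn outside -1 to 1 is refused whole. A call with a gripper value outside its range is refused whole. The fingers move at their own pace and stop on an object; "squeeze" is the grip in N (left out, the last holds). Time passes only in rows, so rows that do not move let the fingers close, or fill a call up. It gives the time, the measured TCP pose, the force, the opening and the grip force at its end, in the units of the state.
- ctrl.get_obs(): the state, without advancing time (a new reading comes with each control period).
- ctrl.snapshot(name): name is "side" or "top" or "wrist"; returns a dict with "frame" (384x512x3 uint8, red, green, blue), "fx", "fy", "cx", "cy" (pixels), "k1" (the pictures are not rectified: a ray, as slopes to the right and down, at radius r is drawn at 1 + k1 r^2 times it, then the intrinsics apply), "view" (4x4, takes a point from world to camera coordinates); the wrist camera has in their place "hand_eye" (4x4, takes a point from camera to tool coordinates, whose origin is the TCP and whose axes are the flange's). Camera axes: x right, y down, z forward; pixel columns grow to the right and rows downward; lengths in m; the calibration is good to about 2 mm. A picture is of the moment at which its call begins: read the wrist's pose just before it. There is no depth.
- ctrl.job_done(): hands the job in; it is judged then, once.
The state is a dict: "clock": time; "qpos": joint angles; "qvel": joint speeds; "joint_efforts": joint torques, N m; "tool_pos": TCP position; "ee_rot": TCP orientation; "contact_force": force on the tool from outside, world axes, zero at the start; "torque": the same for the moment, N m; "width": finger opening in m; "finger_force": force on a finger pad.
Only numpy, scipy, OpenCV 4.12 (cv2) and the standard library are available. Lean on these libraries where they do the work, as an engineer would, in place of code of your own. Each camera call takes 0.05 s, during which the arm holds its last target. There are 200 camera calls.

## Working session

There is one attempt and no reset: what is moved stays moved. The work goes in short steps, Python scripts to look and compute and a tool call to move; the robot and the scene stay as the last step left them, time stands still between calls to the robot, and variables do not carry over. Pictures are saved under pics/ and viewed, at most 12 in all, crops included, and the job is handed in when it is done.

Besides the shell and the picture viewer there is one more tool, called after "Emit:" in YAML: its name, and indented under it one key for each argument. step_arm: Moves the arm, as the interface text tells. Its arguments: {"type":"object","properties":{"motion":{"type":"array","items":{"type":"array","items":{"type":"number","minimum":-1,"maximum":1}}},"squeeze":{"type":"number"}},"required":["motion"]}

```bash
mkdir -p pics; ls; python3 - <<'E'
from workcell import ctrl
import cv2,numpy as np
o=ctrl.get_obs();print({k:np.round(v,3) for k,v in o.items()},ctrl.tcp_to_grasp)
ims=[]
for n in("top","side"):
    s=ctrl.snapshot(n);np.savez(f"pics/{n}0.npz",**s)
    cv2.imwrite(f"pics/{n}0.png",s["frame"][...,::-1]);print(n,s["fx"],s["fy"],s["cx"],s["cy"],s["k1"],np.round(s["view"],4).tolist())
E
```

```text
pics
{'clock': np.float64(0.0), 'qpos': array([-1.227,  0.3  ,  1.522, -0.   ,  1.321, -0.067]), 'qvel': array([-0.   , -0.   ,  0.001,  0.001,  0.003, -0.   ]), 'joint_efforts': array([ 1.0000e-03, -5.4350e+01, -3.6179e+01,  0.0000e+00,  4.0000e-03,
       -0.0000e+00]), 'tool_pos': array([ 0.22 , -0.504,  0.231]), 'ee_rot': array([-3.14 , -0.   ,  0.411]), 'contact_force': array([ 0.542, -1.027,  0.424]), 'torque': array([-0.031,  0.003, -0.002]), 'finger_force': np.float64(0.0), 'width': np.float64(0.086)} 0.0187
top 395.04838829059673 395.04838829059673 260.0957832380841 189.66533408199336 -0.032653640694472706 [[-0.0037, -0.9985, 0.0551, 0.0795], [-0.9981, 0.0003, -0.061, 0.5566], [0.0609, -0.0552, -0.9966, 0.6903], [0.0, 0.0, 0.0, 1.0]]
side 357.94985723374657 357.94985723374657 254.37711349165193 191.70519670880833 -0.09267649451079063 [[-0.6651, -0.7465, 0.018, 0.4376], [-0.5119, 0.4383, -0.7388, 0.3126], [0.5437, -0.5006, -0.6737, 0.4387], [0.0, 0.0, 0.0, 1.0]]
```

View pics/top0.png

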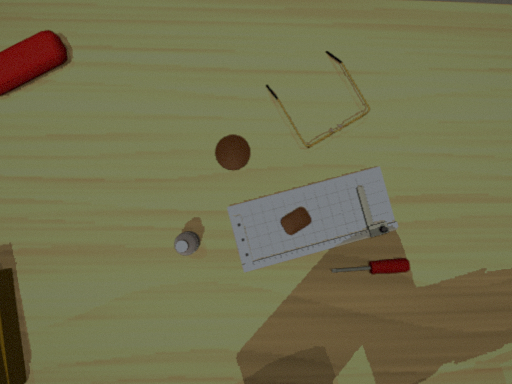

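View pics/side0.png

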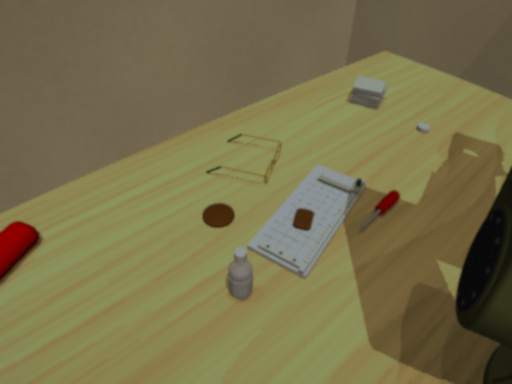

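The top view shows the plate (corners about (229,208), (380,168), (396,222), (246,270)), the lens at (296,220), the jaw bar at (365,207) and the post at (384,229). The side view agrees.

```bash
cat > h.py <<'E'
import numpy as np,cv2
from scipy.spatial.transform import Rotation as Rn
def rays(s,uv,T=None):
    """world origin and directions; T = camera-to-world, else from view"""
    T=np.linalg.inv(s["view"]) if T is None else T
    K=np.array([[s["fx"],0,s["cx"]],[0,s["fy"],s["cy"]],[0,0,1]],float)
    p=cv2.undistortPoints(np.asarray(uv,float).reshape(-1,1,2),K,np.array([float(s["k1"]),0,0,0,0]))[:,0]
    return T[:3,3],np.c_[p,np.ones(len(p))]@T[:3,:3].T
def plane(s,uv,z,T=None):
    o,d=rays(s,uv,T); return o+d*((z-o[2])/d[:,2])[:,None]
def wristT(o,s):
    T=np.eye(4);T[:3,:3]=Rn.from_euler("xyz",o["ee_rot"]).as_matrix();T[:3,3]=o["tool_pos"];return T@s["hand_eye"]
def pix(s,P,T=None):
    V=s["view"] if T is None else np.linalg.inv(T)
    p=np.c_[P,np.ones(len(P))]@V[:3].T; q=p[:,:2]/p[:,2:]; q=q*(1+s["k1"]*(q**2).sum(1))[:,None]
    return q*[s["fx"],s["fy"]]+[s["cx"],s["cy"]]
def lensmask(f):
    h=cv2.cvtColor(f,cv2.COLOR_RGB2HSV);return h
E
python3 - <<'E'
from h import *
s=dict(np.load("pics/top0.npz"));f=s["frame"]
h=cv2.cvtColor(f,cv2.COLOR_RGB2HSV)
roi=np.zeros(f.shape[:2],np.uint8);roi[160:280,220:405]=1
print(h[220,296],h[220,260],h[275,300],h[200,430])
m=((h[...,1]<60)&(h[...,2]>80)).astype(np.uint8)*roi
m=cv2.morphologyEx(m,cv2.MORPH_CLOSE,np.ones((9,9)))
c=max(cv2.findContours(m,0,2)[0],key=cv2.contourArea);r=cv2.minAreaRect(c);b=cv2.boxPoints(r)
print("plate",r);P=plane(s,b,.010);print(P.round(4),[np.linalg.norm(P[i]-P[i-1]) for i in range(4)])
c2=max(cv2.findContours(((h[...,1]>90)&(h[...,2]<140)).astype(np.uint8)*roi*cv2.drawContours(roi*0,[c],-1,1,-1),0,2)[0],key=cv2.contourArea)
r=cv2.minAreaRect(c2);print("lens",r);P=plane(s,cv2.boxPoints(r),.0135);print(P.round(4),P.mean(0))
print("post",plane(s,[[383.5,229]],.0395),"jawbar",plane(s,[[360,187],[373,232]],.02))
print("screwdriver",plane(s,[[332,270],[409,266]],.012),"cleaner",plane(s,[[187,244]],.09))
E
```

```text
[ 13 165  71] [105  16 131] [ 31  84 124] [ 24  98 122]
plate ((311.9925537109375, 217.90206909179688), (68.29340362548828, 161.50831604003906), 74.35775756835938)
[[ 0.5264  0.1409  0.01  ]
 [ 0.6057 -0.1442  0.01  ]
 [ 0.4849 -0.176   0.01  ]
 [ 0.4098  0.1083  0.01  ]] [np.float64(0.12111049612635269), np.float64(0.2959412824831983), np.float64(0.12499481642781254), np.float64(0.2940387748626475)]
lens ((295.5, 220.5), (19.207839965820312, 27.78277015686035), 59.03623962402344)
[[ 0.5036  0.0454  0.0135]
 [ 0.529   0.0022  0.0135]
 [ 0.4994 -0.0153  0.0135]
 [ 0.4742  0.0278  0.0135]] [0.50157286 0.01502427 0.0135    ]
post [[ 0.48629755 -0.13600041  0.0395    ]] jawbar [[ 0.56119012 -0.10156901  0.02      ]
 [ 0.48029368 -0.12386211  0.02      ]]
screwdriver [[ 0.41264627 -0.05028129  0.012     ]
 [ 0.4177169  -0.19254027  0.012     ]] cleaner [[0.46686365 0.1976264  0.09      ]]
```

Emit:
step_arm:
  motion:
    - [1,0,0,0,0,0,0.094]
    - [1,0.18,-0.24,0,0,0,0]
    - [1,0.18,-0.24,0,0,0,0]
    - [1,0.18,-0.24,0,0,0,0]
    - [1,0.18,-0.24,0,0,0,0]
    - [1,0.18,-0.24,0,0,0,0]
    - [1,0.18,-0.24,0,0,0,0]
    - [1,0.18,-0.24,0,0,0,0]
    - [1,0.18,-0.24,0,0,0,0]
    - [1,0.18,-0.2,0,0,0,0]
  squeeze: 20

```text
clock: 1.35
tool_pos: [0.4192, -0.0071, 0.2314]
ee_rot: [3.141, -0.0, 0.27]
contact_force: [0.8, -0.9, 0.3]
width: 0.0
finger_force: 0.0
```

```bash
python3 - <<'E'
from workcell import ctrl
import cv2,numpy as np
from h import *
o=ctrl.get_obs();s=ctrl.snapshot("wrist");np.savez("pics/w1.npz",**s,**o)
print(o["tool_pos"],o["ee_rot"],o["width"],s["hand_eye"].round(3).tolist(),s["fx"])
cv2.imwrite("pics/w1.png",s["frame"][...,::-1])
E
```

```text
[ 0.41916619 -0.00706126  0.23139447] [ 3.14149938e+00 -3.45671240e-04  2.70385477e-01] 6.865647163228181e-06 [[-0.0, -0.95, -0.312, 0.08], [1.0, 0.0, -0.001, -0.001], [0.001, -0.312, 0.95, -0.143], [0.0, 0.0, 0.0, 1.0]] 269.1809837755035
```

View pics/w1.png

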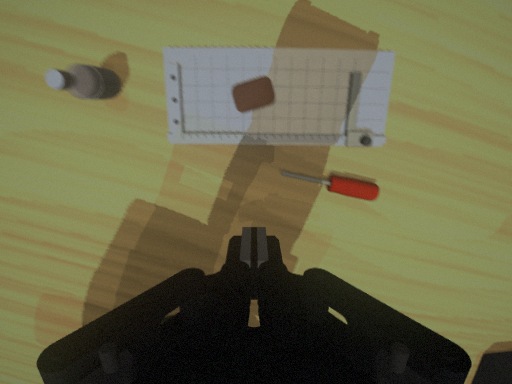

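The plate spans pixels about (165,47) to (393,147), with the lens at (254,93), the stop's inner face near column 182, the ledge face near row 133 and the jaw bar at columns 348-360. I'll measure from this view.

```bash
python3 - <<'E'
from h import *
s=dict(np.load("pics/w1.npz"));f=s["frame"];T=wristT(s,s)
h=cv2.cvtColor(f,cv2.COLOR_RGB2HSV)
m=np.zeros(f.shape[:2],np.uint8);m[35:155,155:402]=(h[35:155,155:402,1]<75)
m=cv2.morphologyEx(cv2.morphologyEx(m,cv2.MORPH_OPEN,np.ones((3,3))),cv2.MORPH_CLOSE,np.ones((15,15)))
c=max(cv2.findContours(m,0,2)[0],key=cv2.contourArea)
W=plane(s,c[:,0].astype(float),.010,T)[:,:2]
r=cv2.minAreaRect(W.astype(np.float32));print("plate",r,"box",cv2.boxPoints(r).round(4).tolist())
for box in [(70,120,225,285)]:
    a,b,c_,d=box;q=np.zeros_like(m);q[a:b,c_:d]=(h[a:b,c_:d,1]>110)&(h[a:b,c_:d,2]<170)
    k=max(cv2.findContours(q,0,2)[0],key=cv2.contourArea);L=plane(s,k[:,0].astype(float),.0155,T)[:,:2]
    print("lens",cv2.minAreaRect(L.astype(np.float32)))
print("post",plane(s,[[365.5,140]],.0395,T))
print("jaw face top",plane(s,[[349,72]],.020,T),plane(s,[[360,72]],.02,T))
crop=cv2.resize(f[35:160,155:405],None,fx=3.2,fy=3.2,interpolation=cv2.INTER_CUBIC)
cv2.imwrite("pics/w1c.png",np.clip(crop[...,::-1]*1.3,0,255))
E
```

```text
plate ((0.5069847106933594, -0.014263451099395752), (0.122535340487957, 0.2997124195098877), 14.792091369628906) box [[0.40950000286102295, 0.11500000208616257], [0.4860000014305115, -0.17479999363422394], [0.6044999957084656, -0.14350000023841858], [0.527999997138977, 0.14630000293254852]]
lens ((0.5067629218101501, 0.01111969817429781), (0.030103415250778198, 0.032433900982141495), 31.000896453857422)
post [[ 0.48795467 -0.1313804   0.0395    ]]
jaw face top [[ 0.55990579 -0.08830558  0.02      ]] [[ 0.56379751 -0.10148694  0.02      ]][ WARN:0@0.253] global loadsave.cpp:1063 imwrite_ Unsupported depth image for selected encoder is fallbacked to CV_8U.
```

View pics/w1c.png

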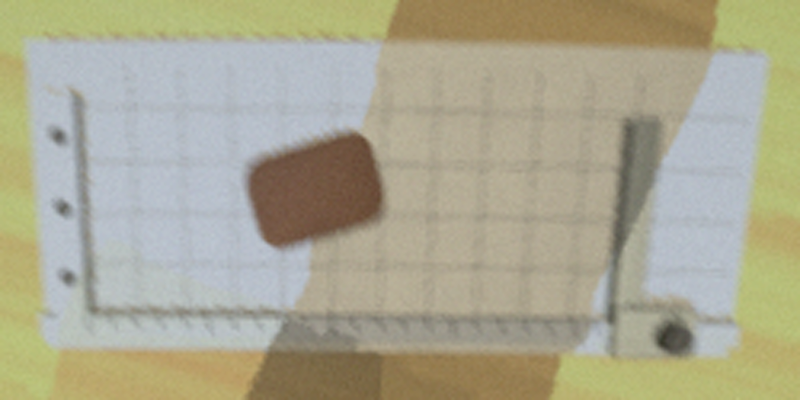

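The crop shows the inner corner at (92,311), the ledge line running to (610,320), the stop top at (80,95), the plate corners, the lens, and the jaw face from (627,118) to (612,300). Next is a rigid fit.

```bash
cat >> h.py <<'E'
def fit2(A,B):
    a,b=A-A.mean(0),B-B.mean(0);t=np.arctan2((a[:,0]*b[:,1]-a[:,1]*b[:,0]).sum(),(a*b).sum())
    R=np.array([[np.cos(t),-np.sin(t)],[np.sin(t),np.cos(t)]]);return t,R,B.mean(0)-R@A.mean(0)
def lens(s,T,C,t,roi):
    """lens centre and angle in corner frame; roi a,b,c,d rows/cols"""
    h=cv2.cvtColor(cv2.GaussianBlur(s["frame"],(3,3),0),cv2.COLOR_RGB2HSV);a,b,c,d=roi
    q=np.zeros(h.shape[:2],np.uint8);H=h[a:b,c:d];q[a:b,c:d]=(H[...,1]>105)&((H[...,0]<15)|(H[...,0]>170))
    q=cv2.morphologyEx(q,cv2.MORPH_CLOSE,np.ones((5,5)))
    k=max(cv2.findContours(q,0,2)[0],key=cv2.contourArea)
    L=plane(s,k[:,0].astype(float),.0155,T)[:,:2];R=np.array([[np.cos(t),-np.sin(t)],[np.sin(t),np.cos(t)]])
    L=(L-C)@R
    (x,y),(w,hh),an=cv2.minAreaRect((L*1000).astype(np.float32))
    return x,y,w,hh,an
E
python3 - <<'E'
from h import *
s=dict(np.load("pics/w1.npz"));T=wristT(s,s)
px=lambda l:np.array(l,float)/3.2+[155,35]-[.34,.34]
P=plane(s,px([(27,41),(766,53),(735,352),(44,346),(92,311)]),.010,T)[:,:2]
M=np.array([[105,20],[105,-270],[-15,-270],[-15,20],[0,0]])/1000
t,R,C=fit2(M,P);print("yaw",t,"corner",C,"resid",((M@R.T+C-P)*1000).round(1).tolist())
loc=lambda uv,z:((plane(s,px(uv),z,T)[:,:2]-C)@R*1000).round(1).tolist()
print("ledge,stop",loc([(92,311),(350,316),(610,320),(80,95)],.010))
print("jaw top edge",loc([(627,118),(612,300),(660,120)],.02),"post",loc([(675,335)],.0395))
print("lens",lens(s,T,C,t,(70,120,220,285)))
np.savez("gauge.npz",t=t,C=C)
s=dict(np.load("pics/top0.npz"));print("top lens",((plane(s,[[295.5,220.5]],.0145)[:,:2]-C)@R))
E
```

```text
yaw 0.26212014055269595 corner [0.43133608 0.09521398] resid [[0.5, 0.9], [1.6, -0.9], [-1.7, 2.6], [-0.1, -2.1], [-0.3, -0.5]]
ledge,stop [[0.4, 0.4], [-1.0, -107.7], [-1.4, -217.2], [84.5, -0.2]]
jaw top edge [[77.2, -212.5], [7.9, -213.8], [76.8, -225.5]] post [[-3.2, -233.5]]
lens (49.319210052490234, -94.406494140625, 29.960840225219727, 43.94001388549805, 15.296295166015625)
top lens [[ 0.0470912  -0.09544536]]
```

Emit:
step_arm:
  motion:
    - [1,0.16,0,0,0,0,0.005]
    - [1,0.16,0,0,0,0,0]
    - [1,0.16,0.005,0,0,0,0]
    - [1,0.16,0,0,0,0,0]
    - [1,0,0,0.25,0,0,0]
    - [1,0,0,0.25,0,0,0]
    - [1,0,0,0.25,0,0,0]
    - [1,0,0,0.2,0,0,0]
    - [1,0,0,0,0,0,0]
    - [1,0,0,0,0,0,0]

```text
clock: 2.65
tool_pos: [0.5435, 0.0232, 0.0428]
ee_rot: [3.141, -0.002, 0.262]
contact_force: [-0.1, -0.1, 0.3]
width: 0.0001
finger_force: 0.0
```

```bash
cat > st.py <<'E'
from workcell import ctrl
from h import *
import sys
g=np.load("gauge.npz");t=float(g["t"]);C=g["C"];R=np.array([[np.cos(t),-np.sin(t)],[np.sin(t),np.cos(t)]])
o=ctrl.get_obs();p=(o["tool_pos"][:2]-C)@R*1000
print("tcp local",p.round(1),"z",round(o["tool_pos"][2]*1000,1),"yaw err",round(o["ee_rot"][2]-t,4),"F local",(np.asarray(o["contact_force"])[:2]@R).round(2),o["contact_force"][2].round(2),o["clock"])
n=sys.argv[1]
for c in sys.argv[2:]:
    o=ctrl.get_obs();s=ctrl.snapshot(c);np.savez(f"pics/{c}{n}.npz",**s,**o);cv2.imwrite(f"pics/{c}{n}.png",s["frame"][...,::-1])
    T=wristT(o,s) if c=="wrist" else np.linalg.inv(s["view"])
    q=pix(s,np.r_[[np.r_[C+R@[a,b],.0145] for a in(-.01,.09) for b in(.005,-.15)]],T);lo=np.clip(q.min(0),0,511).astype(int);hi=np.clip(q.max(0),0,511).astype(int)
    try:print(c,"lens",np.round(lens(s,T,C,t,(lo[1],hi[1],lo[0],hi[0])),1))
    except Exception as e:print(c,e)
E
python3 st.py 2 wrist top
```

```text
tcp local [ 89.7 -98.6] z 42.8 yaw err 0.0002 F local [-0.15 -0.06] 0.31 2.65
wrist lens [ 53.6 -71.3   4.8  12.6  58.8]
top lens [  38.2 -107.8   23.4   12.5   74.7]
```

View pics/wrist2.png

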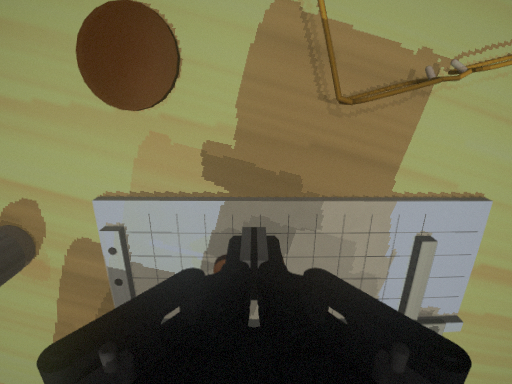

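Emit:
step_arm:
  motion:
    - [1,0,0,0.05,0,0,0]
    - [1,0,0,0.05,0,0,0]
    - [1,0,0,0.05,0,0,0]
    - [1,-0.02,0,0,0,0,0]
    - [1,-0.02,0,0,0,0,0]
    - [1,-0.02,0,0,0,0,0]
    - [1,-0.02,0,0,0,0,0]
    - [1,-0.02,0,0,0,0,0]
    - [1,-0.02,0,0,0,0,0]
    - [1,0,0,0,0,0,0]

```text
clock: 4.0
tool_pos: [0.5194, 0.0169, 0.0113]
ee_rot: [-3.142, 0.0, 0.262]
contact_force: [0.7, -0.8, 0.6]
width: -0.0003
finger_force: 0.0
```

```bash
python3 st.py 3 side
```

```text
tcp local [ 64.7 -98.4] z 11.3 yaw err 0.0001 F local [ 0.51 -0.95] 0.6 4.0
side lens [ 33.3 -91.9  35.2  51.9   6.8]
```

View pics/side3.png

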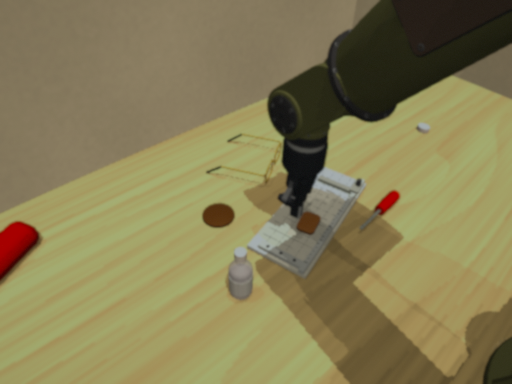

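The side view shows the lens unoccluded, pushed to about x 33 mm and turned to 7°. I'll keep pushing.

Emit:
step_arm:
  motion:
    - [1,-0.02,0,-0.005,0,0,0]
    - [1,-0.02,0,0,0,0,0]
    - [1,-0.02,0,0,0,0,0]
    - [1,-0.01,0,0,0,0,0]
    - [1,-0.01,0,0,0,0,0]
    - [1,-0.005,0,0,0,0,0]
    - [1,-0.005,0,0,0,0,0]
    - [1,-0.005,0,0,0,0,0]
    - [1,0,0,0,0,0,0]
    - [1,0,0,0,0,0,0]

```text
clock: 5.3
tool_pos: [0.5012, 0.0121, 0.0123]
ee_rot: [-3.142, 0.0, 0.262]
contact_force: [-1.2, -0.1, -0.4]
width: 0.0005
finger_force: 0.0
```

```bash
python3 st.py 4 side
```

```text
tcp local [ 45.9 -98.4] z 12.3 yaw err 0.0002 F local [-1.24  0.19] -0.39 5.3
side lens [ 16.  -90.1  50.1  35.7  89.1]
```

Emit:
step_arm:
  motion:
    - [1,-0.005,0,0,0,0,0]
    - [1,0,0,0,0,0,0]
    - [1,-0.005,0,0,0,0,0]
    - [1,0,0,0,0,0,0]
    - [1,0,0,0,0,0,0]
    - [1,0,0,0,0,0,0]
    - [1,0,0,0,0,0,0]
    - [1,0,0,0,0,0,0]
    - [1,0,0,0,0,0,0]
    - [1,0,0,0,0,0,0]

```text
clock: 6.6
tool_pos: [0.4999, 0.0117, 0.0126]
ee_rot: [3.141, -0.002, 0.262]
contact_force: [4.7, 1.8, -0.1]
width: 0.0001
finger_force: 2.6
```

```bash
python3 st.py 5 side
```

```text
tcp local [ 44.6 -98.4] z 12.6 yaw err 0.0002 F local [5.07 0.55] -0.08 6.6
side lens [ 15.7 -90.2  52.4  35.4  89.5]
```

Emit:
step_arm:
  motion:
    - [1,0.05,0,0,0,0,0]
    - [1,0,0,-0.2,0,0,0]
    - [1,0,0.213,0,0,0,0]
    - [1,-0.195,0,0,0,0,0]
    - [1,0,0,0,0,0,0]
    - [1,0,0,0.1,0,0,0]
    - [1,0,0,0.05,0,0,0]
    - [1,0,0,0.05,0,0,0]
    - [1,0,0,0,0,0,0]
    - [1,0,0,0,0,0,0]

```text
clock: 7.9
tool_pos: [0.4826, -0.0371, 0.0126]
ee_rot: [3.141, -0.0, 0.262]
contact_force: [0.2, -0.2, -0.0]
width: -0.0002
finger_force: 0.0
```

```bash
python3 st.py 6 side
```

```text
tcp local [  15.2 -141. ] z 12.6 yaw err 0.0003 F local [ 0.14 -0.27] -0.01 7.9
side lens [ 14.6 -90.5  50.9  32.5  88.1]
```

View pics/side6.png

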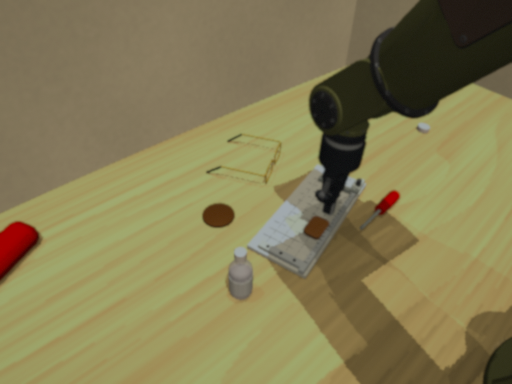

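The lens lies along the ledge with the finger behind its end. Now I slide it toward the stop.

Emit:
step_arm:
  motion:
    - [1,0,-0.025,0,0,0,0]
    - [1,0,-0.02,0,0,0,0]
    - [1,0,-0.02,0,0,0,0]
    - [1,0,-0.02,0,0,0,0]
    - [1,0,-0.02,0,0,0,0]
    - [1,0,-0.02,0,0,0,0]
    - [1,0,-0.02,0,0,0,0]
    - [1,0,-0.02,0,0,0,0]
    - [1,0,-0.02,0,0,0,0]
    - [1,0,0,0,0,0,0]

```text
clock: 9.2
tool_pos: [0.4726, -0.0011, 0.0123]
ee_rot: [-3.142, 0.0, 0.263]
contact_force: [0.4, -0.5, -0.2]
width: 0.0001
finger_force: 0.0
```

```bash
python3 st.py 7 side
```

```text
tcp local [  14.9 -103.7] z 12.3 yaw err 0.0005 F local [ 0.25 -0.58] -0.2 9.2
side lens [ 14.4 -71.7  32.1  54.3   1.9]
```

Emit:
step_arm:
  motion:
    - [1,0,-0.02,0,0,0,0]
    - [1,0,-0.02,0,0,0,0]
    - [1,0,-0.02,0,0,0,0]
    - [1,0,-0.02,0,0,0,0]
    - [1,0,-0.02,0,0,0,0]
    - [1,0,-0.02,0,0,0,0]
    - [1,0,-0.02,0,0,0,0]
    - [1,0,0,0,0,0,0]
    - [1,0,0,0,0,0,0]
    - [1,0,0,0,0,0,0]

```text
clock: 10.5
tool_pos: [0.4654, 0.0256, 0.0123]
ee_rot: [-3.142, 0.0, 0.262]
contact_force: [0.6, 0.1, -0.3]
width: -0.0
finger_force: 0.0
```

```bash
python3 st.py 8 side; python3 -c "
import cv2;i=cv2.imread('pics/side8.png')[170:290,230:390];cv2.imwrite('pics/c8.png',cv2.resize(i,None,fx=4,fy=4,interpolation=2))"
```

```text
tcp local [ 14.9 -76.1] z 12.3 yaw err -0.0 F local [ 0.58 -0.01] -0.31 10.5
side lens [ 14.6 -44.1  53.   33.1  89.6]
```

View pics/c8.png

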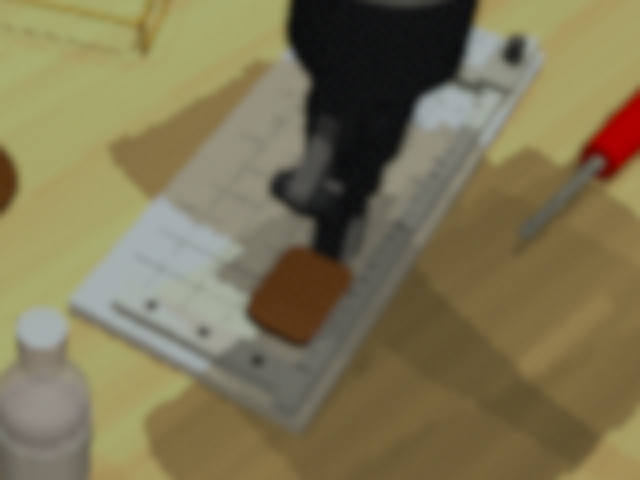

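The lens lies parallel to the ledge, about 18 mm short of the stop.

Emit:
step_arm:
  motion:
    - [1,0,-0.02,0,0,0,0]
    - [1,0,-0.02,0,0,0,0]
    - [1,0,-0.02,0,0,0,0]
    - [1,0,-0.01,0,0,0,0]
    - [1,0,-0.005,0,0,0,0]
    - [1,0,-0.005,0,0,0,0]
    - [1,0,-0.005,0,0,0,0]
    - [1,0,0,0,0,0,0]
    - [1,0,0,0,0,0,0]
    - [1,0,0,0,0,0,0]

```text
clock: 11.8
tool_pos: [0.4621, 0.0402, 0.0127]
ee_rot: [3.138, -0.002, 0.262]
contact_force: [4.7, -21.4, 0.7]
width: 0.0
finger_force: 11.6
```

```bash
python3 st.py 9 side
```

```text
tcp local [ 15.4 -61.1] z 12.7 yaw err 0.0003 F local [ -0.96 -21.91] 0.69 11.8
side lens [ 14.7 -31.7  32.8  50.    0.7]
```

```bash
python3 - <<'E'
from h import *
g=np.load("gauge.npz");t=float(g["t"]);C=g["C"];R=np.array([[np.cos(t),-np.sin(t)],[np.sin(t),np.cos(t)]])
s=dict(np.load("pics/side0.npz"));T=np.linalg.inv(s["view"])
print("side0 lens",np.round(lens(s,T,C,t,(200,235,285,322)),1))
s=dict(np.load("pics/side9.npz"));i=cv2.resize(s["frame"][210:280,245:345],None,fx=8,fy=8,interpolation=2)
L=np.array([[0,0],[0,-.026],[0,-.052],[.036,0],[.036,-.052]]);q=pix(s,np.c_[L@R.T+C,[.01]*5]);print("pix corner..",((q-[245,210])*8).round(0).tolist())
cv2.imwrite("pics/c9.png",i[...,::-1])
E
```

```text
side0 lens [ 45.4 -94.7  30.9  49.   16.7]
pix corner.. [[442.0, 434.0], [497.0, 355.0], [549.0, 279.0], [299.0, 361.0], [411.0, 212.0]]
```

View pics/c9.png

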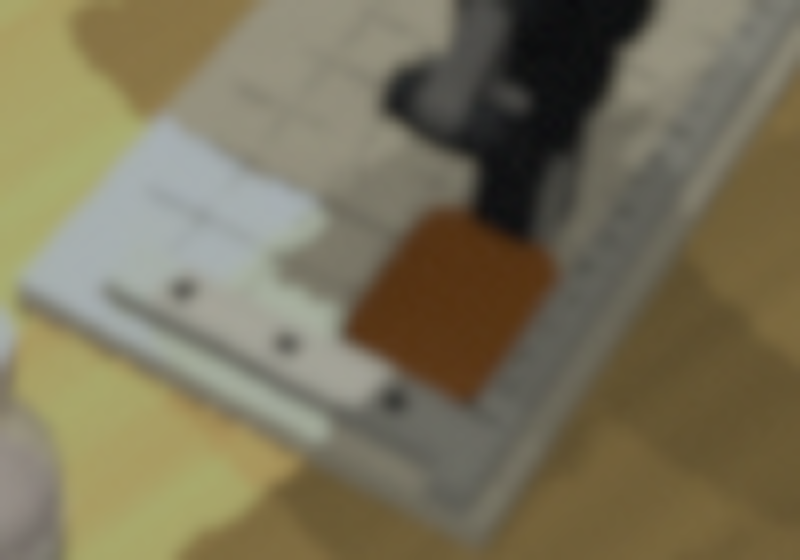

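The lens front reaches the stop's inner top edge, which hides its lower edge, and 22 N fits contact with the stop. I'll back off and check with the wrist camera.

Emit:
step_arm:
  motion:
    - [1,0,0.02,0,0,0,0]
    - [1,0,0.05,0,0,0,0]
    - [1,0,0,-0.2,0,0,0]
    - [1,0,0,-0.25,0,0,0]
    - [1,-0.1,0.1,-0.25,0,0,0]
    - [1,-0.2,0.1,0,0,0,0]
    - [1,0,0,0,0,0,0]
    - [1,0,0,0,0,0,0]
    - [1,0,0,0,0,0,0]
    - [1,0,0,0,0,0,0]

```text
clock: 13.1
tool_pos: [0.4173, -0.0252, 0.152]
ee_rot: [-3.141, 0.001, 0.263]
contact_force: [0.7, 0.1, 0.5]
width: 0.0001
finger_force: 0.0
```

```bash
python3 st.py 10 wrist; python3 - <<'E'
from h import *
s=dict(np.load("pics/wrist10.npz"));T=wristT(s,s);g=np.load("gauge.npz");C=g["C"];t=float(g["t"]);R=np.array([[np.cos(t),-np.sin(t)],[np.sin(t),np.cos(t)]])
q=pix(s,np.array([[*(C+R@[a,b]),.01] for a in(-.015,.08) for b in(.025,-.25)]),T);a=np.clip(q.min(0)-3,0,511).astype(int);b=np.clip(q.max(0)+3,0,511).astype(int);b[1]=min(b[1],384)
f=s["frame"][a[1]:b[1],a[0]:b[0]];k=min(800/f.shape[1],600/f.shape[0]);print(a,b,k)
cv2.imwrite("pics/c10.png",cv2.resize(f,None,fx=k,fy=k,interpolation=2)[...,::-1])
E
```

```text
tcp local [ -44.8 -112.7] z 152.0 yaw err 0.0009 F local [ 0.73 -0.04] 0.5 13.1
wrist lens [ 16.3 -27.3  49.7  32.9  89.7]
[112  50] [398 152] 2.797202797202797
```

View pics/c10.png

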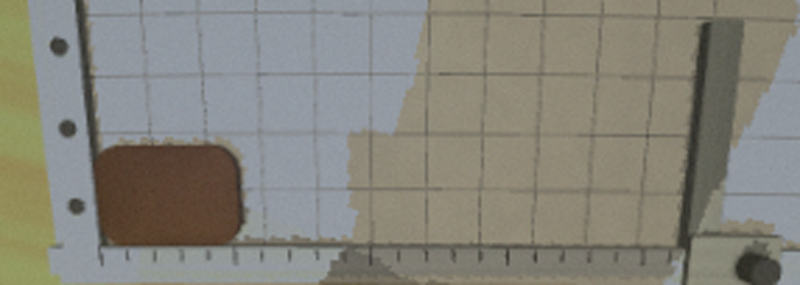

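The lens sits home in the corner, flush with both ledge and stop. It reads (16.3, -27.3) against a true (18, 26), so the frame bias is about -1.5 mm. Next I go behind the jaw.

Emit:
step_arm:
  motion:
    - [1,0.19,0.2,0,0,0,0]
    - [1,0.195,0.2,0,0,0,0]
    - [1,0,0.267,0,0,0,0]
    - [1,0,0,0,0,0,0]
    - [1,0,0,0.2,0,0,0]
    - [1,0,0,0.2,0,0,0]
    - [1,0,0,0.15,0,0,0]
    - [1,0,0,0.1,0,0,0]
    - [1,0,0,0.04,0,0,0]
    - [1,0,0,0,0,0,0]

```text
clock: 14.4
tool_pos: [0.526, -0.1341, 0.0143]
ee_rot: [-3.141, 0.0, 0.263]
contact_force: [0.1, -0.6, -0.0]
width: 0.0
finger_force: 0.0
```

```bash
python3 st.py 11
```

```text
tcp local [  32. -246.] z 14.3 yaw err 0.0006 F local [-0.04 -0.61] -0.02 14.4
```

Emit:
step_arm:
  motion:
    - [1,0,-0.03,0,0,0,0]
    - [1,0,-0.03,0,0,0,0]
    - [1,0,-0.05,0,0,0,0]
    - [1,0,-0.05,0,0,0,0]
    - [1,0,-0.05,0,0,0,0]
    - [1,0,-0.05,0,0,0,0]
    - [1,0,-0.05,0,0,0,0]
    - [1,0,-0.05,0,0,0,0]
    - [1,0,-0.05,0,0,0,0]
    - [1,0,-0.05,0,0,0,0]

```text
clock: 15.65
tool_pos: [0.5021, -0.045, 0.0143]
ee_rot: [3.142, -0.0, 0.262]
contact_force: [2.2, -0.7, 0.7]
width: -0.0
finger_force: 0.7
```

Emit:
step_arm:
  motion:
    - [1,0,-0.05,0,0,0,0]
    - [1,0,-0.05,0,0,0,0]
    - [1,0,-0.05,0,0,0,0]
    - [1,0,-0.05,0,0,0,0]
    - [1,0,-0.03,0,0,0,0]
    - [1,0,-0.02,0,0,0,0]
    - [1,0,-0.01,0,0,0,0]
    - [1,0,-0.01,0,0,0,0]
    - [1,0,0,0,0,0,0]
    - [1,0,0,0,0,0,0]

```text
clock: 16.9
tool_pos: [0.4881, 0.0065, 0.0142]
ee_rot: [-3.141, 0.0, 0.262]
contact_force: [0.7, 0.0, 0.3]
width: 0.0
finger_force: 0.0
```

```bash
python3 st.py 12
```

```text
tcp local [  31.8 -100.4] z 14.2 yaw err 0.0 F local [ 0.73 -0.19] 0.3 16.9
```

Emit:
step_arm:
  motion:
    - [1,0,-0.03,0,0,0,0]
    - [1,0,-0.03,0,0,0,0]
    - [1,0,-0.02,0,0,0,0]
    - [1,0,-0.02,0,0,0,0]
    - [1,0,-0.01,0,0,0,0]
    - [1,0,-0.005,0,0,0,0]
    - [1,0,-0.005,0,0,0,0]
    - [1,0,0,0,0,0,0]
    - [1,0,0,0,0,0,0]
    - [1,0,0,0,0,0,0]

```text
clock: 18.15
tool_pos: [0.482, 0.0297, 0.0143]
ee_rot: [-3.142, -0.0, 0.262]
contact_force: [0.2, 0.3, -0.5]
width: 0.0003
finger_force: 0.0
```

```bash
python3 st.py 13
```

```text
tcp local [ 32.  -76.4] z 14.3 yaw err 0.0001 F local [0.28 0.19] -0.47 18.15
```

Emit:
step_arm:
  motion:
    - [1,0,-0.005,0,0,0,0]
    - [1,0,0,0,0,0,0]
    - [1,0,-0.005,0,0,0,0]
    - [1,0,0,0,0,0,0]
    - [1,0,-0.004,0,0,0,0]
    - [1,0,0,0,0,0,0]
    - [1,0,0,0,0,0,0]
    - [1,0,0,0,0,0,0]
    - [1,0,0,0,0,0,0]
    - [1,0,0,0,0,0,0]

```text
clock: 19.4
tool_pos: [0.4813, 0.0323, 0.0143]
ee_rot: [3.141, -0.0, 0.262]
contact_force: [2.2, -5.3, -1.7]
width: 0.0
finger_force: 2.6
```

```bash
python3 st.py 14
```

```text
tcp local [ 32.  -73.7] z 14.3 yaw err 0.0002 F local [ 0.7  -5.71] -1.71 19.4
```

Force rises to 5.7 N at the expected place, so the jaw touches the lens. I'll back off and look.

Emit:
step_arm:
  motion:
    - [1,0,0.02,0,0,0,0]
    - [1,0,0.05,0,0,0,0]
    - [1,0,0,-0.2,0,0,0]
    - [1,0,0,-0.25,0,0,0]
    - [1,-0.1,0.1,-0.25,0,0,0]
    - [1,-0.28,0,0,0,0,0]
    - [1,0,0,0,0,0,0]
    - [1,0,0,0,0,0,0]
    - [1,0,0,0,0,0,0]
    - [1,0,0,0,0,0,0]

```text
clock: 20.65
tool_pos: [0.417, -0.02, 0.154]
ee_rot: [-3.141, 0.001, 0.263]
contact_force: [-0.5, -0.0, -0.3]
width: -0.0003
finger_force: 0.0
```

```bash
python3 st.py 15 wrist; python3 - <<'E'
from h import *
s=dict(np.load("pics/wrist15.npz"));T=wristT(s,s);g=np.load("gauge.npz");C=g["C"];t=float(g["t"]);R=np.array([[np.cos(t),-np.sin(t)],[np.sin(t),np.cos(t)]])
q=pix(s,np.array([[*(C+R@[a,b]),.01] for a in(-.015,.085) for b in(.025,-.11)]),T);a=np.clip(q.min(0)-3,0,511).astype(int);b=np.clip(q.max(0)+3,0,511).astype(int);b[1]=min(b[1],384)
f=s["frame"][a[1]:b[1],a[0]:b[0]];k=min(800/f.shape[1],600/f.shape[0]);print(a,b,k)
cv2.imwrite("pics/c15.png",cv2.resize(f,None,fx=k,fy=k,interpolation=2)[...,::-1])
E
```

```text
tcp local [ -43.7 -107.5] z 154.0 yaw err 0.0006 F local [-0.46  0.1 ] -0.32 20.65
wrist lens [ 16.3 -27.2  49.4  33.2  89.7]
[117  44] [260 153] 5.504587155963303
```

View pics/c15.png

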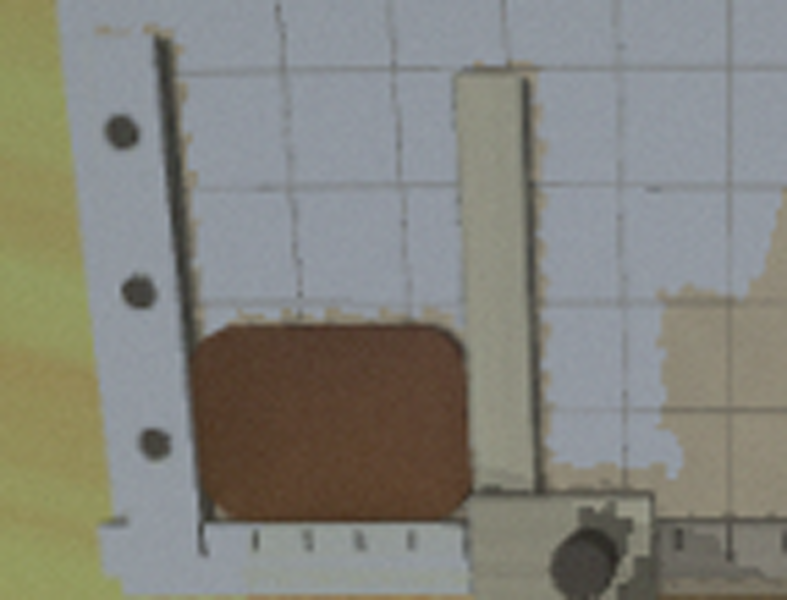

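The lens is flush to the ledge and stop, and the jaw touches its right end at about column 468.

```bash
python3 -c "
from workcell import ctrl
print(ctrl.job_done())"
```

```text
the job is handed in; nothing more can be done
None
```

The lens is home in the corner against ledge and stop, the jaw is closed onto it, and the job was handed in at about 21 s of the 69 s limit; the hand-in returned no verdict.

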